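Set the grooved capping on the edge of the upright panel

TASK

The capping lies in the V rests with its groove turned up and to the left. Turn it groove down and set it on the top edge of the upright panel, so that the edge sits fully home in the groove all along, then let go. Leave the hammer, the glue bottle and the try square where they lie.

Things in the scene. Friction and masses are not known exactly. Their poses are not given: they have to be found in the camera images.
- capping_center (a point): Centre of the capping, a brown wooden bar 250 mm long, 36 x 36 mm in section, 0.14 to 0.28 kg. x along the bar; -z out of the grooved face. At the start it lies diamond-wise in the V rests, in line with them, the groove facing up-left (left = +y) at 45 degrees: rolled 135 degrees about its length, the groove going left and over downward, it faces straight down.
- groove_mouth (a point): Middle of the mouth of the capping's groove, 18 mm from the bar's centre on the grooved face; same axes as the bar, so -z points out of the groove. The groove is closed at both ends: 220 mm long, 15 mm wide, 12 mm deep, lips chamfered 2 mm inside.
- v_rests: V rests, fixed: two pale blocks 24 mm thick, 90 wide, 81.5 high, their middles 92 mm either side of the origin along x, on a plank 230 x 110 x 14 mm. Origin under the plank on the bench; x along the bar, z up. 90 degree notches, bottom 54.5 mm up: the bar lies in them with its centre 80 mm up. The 160 mm gap lets tilted fingers take the bar's middle by either pair of faces.
- panel_edge (a point): Middle of the top edge of the upright panel, 110 mm above the bench; x along the edge, z up. Panel of light wood, fixed, 212 mm long, 12 mm thick, top arrises chamfered 2.5 mm, on a foot board 240 x 110 x 18 mm. With the capping home its centre is 6 mm above this point; the groove leaves 1.5 mm either side and 4 mm at either end.
- brass_hammer_mid (a point): Small brass hammer lying on the bench at the left, 60 x 175 x 25 mm; point in it 12 mm above its underside. To be left alone.
- glue_bottle_mid (a point): Small glue bottle lying on the bench at the right, 35 x 133 x 34 mm; point in it 12 mm above its underside. To be left alone.
- try_square_mid (a point): Try square lying on the bench at the right, 136 x 110 x 25 mm; point in it 12 mm above its underside. To be left alone.

How it is judged (in metres and radians):
At the end, for the whole second after the job is handed in: The capping rests groove down on the panel with the panel's edge home in the groove: its centre 3 to 9 mm above the middle of the edge (6 mm when home), within 4 mm of it sideways and 7 mm lengthwise, upright within 0.06 rad and in line with the edge within 0.04 rad (z of capping_center in the frame of panel_edge between 0.003 and 0.009 m and y of capping_center in the frame of panel_edge between -0.004 and 0.004 m and x of capping_center in the frame of panel_edge between -0.007 and 0.007 m and angle between capping_center's own z axis and vertical below 0.06 rad and angle between the x axis of capping_center and the x axis of panel_edge, either way round below 0.04 rad); the robot touches nothing.
It fails at once if hammer, glue bottle or try square displaced by more than 30 mm (distance of any of brass_hammer_mid, glue_bottle_mid, try_square_mid from where it was at the start of the episode above 0.03 m).
It also fails if it takes over 51 s, if anything falls off the work surface, if the arm or the gripper's body presses on something with over 40 N, if the wrist force passes 120 N, or if a joint passes its speed limit or range.

ROBOT

A 6-joint arm with a two-finger parallel gripper is mounted at the origin on a cart in front of the work surface, level with it; the furniture and walls round the work are solid. World frame = base frame: x ahead of the robot, y to its left, z up, the work surface at z = 0. Lengths are in m, angles in degrees, forces in N, time in s.
With the tool pointing down it reaches from about 0.425 to 0.925 m from the base axis. Payload 12.5 kg.
Tool frame: the origin (TCP) lies midway between the tips of the shut fingers; the grasp point (between the pads) lies 19 mm behind it; z points along the fingers, y is the direction in which the jaws open and shut (so a half turn about z gives the same grasp; the last joint's range is limited). The gripper opens to 85 mm and grips with 20 to 120 N. Pads are 22 mm wide; open, the fingers measure 114 mm over their backs; the gripper's body (76 mm by 85 mm) begins 54 mm behind the grasp point. The pads swing forward as they close: fully open they stand 13 mm farther back than shut.
Start: joints at [-69.248, 28.126, 89.318, -0, 62.55, -6.05], TCP at [0.282, -0.558, 0.231] pointing down, gripper open.
Joint ranges: [-177.58, 177.58], [-47.91, 125.51], [2.72, 160], [-65.01, 245.01], [3.68, 167.84], [-153.87, 153.87]. Speed limits (degrees/s): [127.2, 127.2, 159.86, 180, 180, 180].

INTERFACE

Orientations are given as a 3x3 rotation matrix whose columns are the frame's x, y, z axes.
In Python, from cell import manip gives the robot as it stands.
- The arm moves only by the tool drive_tool, never from a script. Its argument "plan" is a list of rows, each a list of 7 numbers: the turn, a rotation vector about the tool's x, y, z in degrees, then the shift along the tool's x, y, z in m, then the opening in per cent of the stroke, from 0 (shut) to 100 (fully open). A call has 1 to 12 rows; each row shifts and turns the commanded pose from where the row before left it, along the tool's axes as they then stand; what a row does not reach is not made up. A row lasts 1/8 s, in which the tool goes at most 62.5 mm and 10.7 degrees, less where a joint would pass 70% of its speed; a pose out of reach is approached as far as the arm can. A call with a gripper value outside its range is refused whole. The fingers move at their own pace and stop on an object; "newtons" is the grip in N (left out, the last holds). Time passes only in rows, so rows that do not move let the fingers close. It gives the time, the measured TCP pose, the force and the opening at its end, in the units of the state.
- manip.get_state(): the state, without advancing time (a new reading comes with each control period).
- manip.capture(name): name is "side" or "top"; returns a dict with "color" (420x560x3 uint8, red, green, blue), "depth" (420x560 float32, m along the optical axis (not along the pixel's ray), 0 where there is no reading), "fovy" (degrees; the focal length in pixels is half the picture's height over the tangent of half this angle, whatever the lens; pixels are square), "cx", "cy" (the principal point, pixels), "position" and "rotation" of the camera in the world. Camera axes: x right, y down, z forward; pixel columns grow to the right and rows downward; lengths in m; the calibration is good to about 2 mm. A picture is of the moment at which its call begins.
- manip.sign_off(): hands the job in, once; it reports no verdict.
The state is a dict: "t": time; "joints": joint angles; "joint_velocities": joint speeds; "joint_torque": joint torques, N m; "position": TCP position; "eef_rot": TCP orientation; "contact_force": force on the tool from outside, world axes, zero at the start; "torque": the same for the moment, N m; "gripper_width": finger opening in m.
Only numpy, scipy, OpenCV 4.12 (cv2) and the standard library are available. Lean on these libraries where they do the work, as an engineer would, in place of code of your own. Each camera call takes 0.05 s, during which the arm holds its last target. There are 200 camera calls.

## Working session

There is one attempt and no reset: what is moved stays moved. The work goes in short steps, Python scripts to look and compute and a tool call to move; the robot and the scene stay as the last step left them, time stands still between calls to the robot, and variables do not carry over. Pictures are saved under pics/ and viewed, about 8 in all and at most 12, crops included, and the job is handed in when it is done.

Besides the shell and the picture viewer there is one more tool, called after "Call:" as a command line: name --pt "numbers of a row" for each row, then --argument value for the rest. drive_tool: Moves the arm, as the interface text tells. Its arguments: {"type":"object","properties":{"plan":{"type":"array"},"newtons":{"type":"number"}},"required":["plan"]}

```bash
mkdir -p pics
cat > h.py <<'E'
import numpy as np, cv2
from cell import manip
def cap(n):
    c=manip.capture(n); c['f']=210/np.tan(np.radians(c['fovy'])/2)
    c['R']=np.array(c['rotation']).reshape(3,3); c['p']=np.array(c['position']); return c
def cloud(c):
    v,u=np.mgrid[:420,:560]; d=c['depth']
    P=np.stack([(u-c['cx'])/c['f']*d,(v-c['cy'])/c['f']*d,d],-1)
    return P@c['R'].T+c['p']
def save(c,n): cv2.imwrite('pics/'+n,c['color'][...,::-1])
E
python3 - <<'E'
from h import *
for n in('side','top'):
    c=cap(n); save(c,n+'0.png'); print(n,c['p'].round(3),c['R'].round(3).tolist(),c['fovy'],c['cx'],c['cy'],c['depth'].min(),c['depth'].max())
    np.savez(n+'0.npz',**{k:c[k] for k in('color','depth','R','p','f','cx','cy')})
print(manip.get_state())
E
```

```text
side [0.114 0.77  0.682] [[-0.887, -0.266, 0.377], [-0.461, 0.486, -0.742], [0.014, -0.832, -0.554]] 55.435529408429666 277.34667401795025 205.80318827556323 0.0 3.8840046
top [ 0.406 -0.012  1.586] [[0.007, -0.998, 0.068], [-1.0, -0.006, 0.011], [-0.01, -0.068, -0.998]] 45.37470972884372 283.81363028769545 204.20039759528464 0.0 2.5581658
{'t': 0.1, 'joints': array([-6.92464659e+01,  2.81611975e+01,  8.93471294e+01, -3.62593604e-04,
        6.25504727e+01, -6.04892169e+00]), 'joint_velocities': array([ 0.06160281, -0.09717431, -0.04168656,  0.05324792,  0.09515475,
       -0.04749008]), 'joint_torque': array([ 2.70521014e-03, -6.19447660e+01, -2.62023586e+01, -1.73310964e-04,
        2.93424499e-03,  6.52920244e-05]), 'position': array([ 0.28178216, -0.55764191,  0.23077774]), 'eef_rot': array([[ 8.92565194e-01,  4.50918217e-01, -3.68900665e-04],
       [ 4.50918356e-01, -8.92564686e-01,  9.57666679e-04],
       [ 1.02561645e-04, -1.02112403e-03, -9.99999473e-01]]), 'contact_force': array([ 0.78718137, -0.15856423,  0.22652852]), 'torque': array([ 0.02463526, -0.02353698, -0.00790707]), 'gripper_width': 0.08520925190459165}
```

View pics/top0.png

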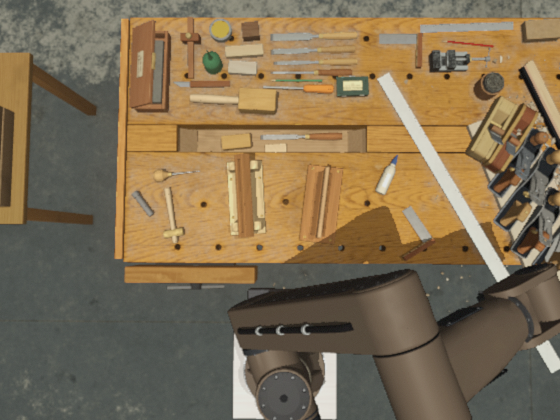

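View pics/side0.png

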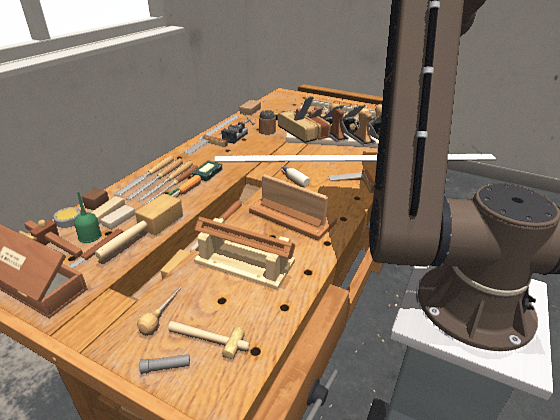

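The top view shows the V rests with the bar at about (245,195), the panel at (322,203), the hammer at (172,215), the bottle at (387,175) and the square at (418,232). A white strip runs from (385,75) to (555,365), so I'll check how high it is. The side view shows the bar at (245,238) and the panel at (293,203).

Run:
```python
from h import *
for n,boxes in(('top',{'bar':(220,145,275,245),'panel':(295,155,350,250),'strip':(375,70,520,280)}),('side',{'bar':(190,205,300,290),'panel':(245,170,335,240),'strip':(215,150,375,165)})):
    c=dict(np.load(n+'0.npz')); X=cloud(c)
    for k,(a,b,e,g) in boxes.items():
        p=X[b:g,a:e].reshape(-1,3); d=c['depth'][b:g,a:e].ravel(); col=c['color'][b:g,a:e].reshape(-1,3).astype(int)
        if k=='strip':
            q=p[(col.min(1)>190)&(d>0)]; print(n,k,len(q),q.min(0).round(3),q.max(0).round(3),np.median(q[:,2])); continue
        z=p[:,2]; print(n,k,np.histogram(z[d>0],np.arange(-.02,.14,.01))[0])
        lo,hi=((.085,.13) if k=='bar' else (.104,.12))
        q=p[(z>lo)&(z<hi)&(d>0)].astype(np.float32)
        if len(q)<10: continue
        m=q.mean(0); (cc,wh,an)=cv2.minAreaRect(q[:,:2]*1000); vx=cv2.fitLine(q[:,:2],cv2.DIST_HUBER,0,1e-4,1e-4).ravel()
        print(len(q),m.round(4),np.median(q[:,2]),np.array(cc).round(1),np.array(wh).round(1),round(an,1),'line ang',np.degrees(np.arctan2(vx[1],vx[0])).round(2),vx[2:].round(4),q.max(0))
    c2=cv2.resize(c['color'][145:250,215:355] if n=='top' else c['color'][170:295,185:335],None,fx=5 if n=='top' else 4.5,fy=5 if n=='top' else 4.5,interpolation=cv2.INTER_CUBIC)
    cv2.imwrite(f'pics/{n}crop.png',c2[...,::-1])
```

```text
top bar [   3 1010 1418  947   87    7   10   12    9  165  653  401  304   12
    0]
996 [0.5315 0.1229 0.0958] 0.095520094 [532.8 125.5] [249.5  78.8] 3.6 line ang 3.91 [0.5315 0.1229] [0.65839684 0.1699457  0.11226768]
top panel [   9 1080 1372 1140  948  220   19   15    9   13   11   14  159  142
    0]
289 [ 0.5124 -0.1101  0.11  ] 0.1099776 [ 513.1 -110.3] [ 12.5 208.4] 83.4 line ang -6.72 [ 0.5124 -0.1101] [ 0.61717117 -0.09360772  0.11809381]
top strip 2896 [ 0.284 -0.692 -0.006] [ 0.938 -0.294  0.042] 0.0060334207418581975
side bar [  72  831 2678 2323  397  221  158  131  124  175 1069  220  344    0
    0]
1029 [0.5261 0.1307 0.0944] 0.09186297 [530.9 136.6] [251.8  44.1] 7.4 line ang 3.41 [0.5244 0.128 ] [0.6564843  0.15558927 0.10767435]
side panel [  37  518 2033  796  562  373  189  192  189  203  268  247  338  134
    0]
334 [ 0.5029 -0.0707  0.1086] 0.10916784 [525.8   3.8] [244.  211.7] 83.0 line ang -7.04 [ 0.5272 -0.1092] [0.6173989  0.12839477 0.11543393]
side strip 822 [ 0.403 -0.62   0.003] [ 0.932 -0.294  0.012] 0.006883014492081729
```

View pics/topcrop.png

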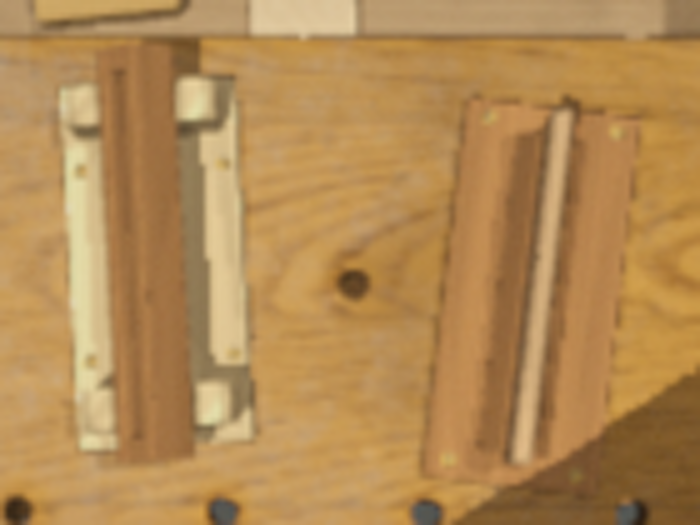

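View pics/sidecrop.png

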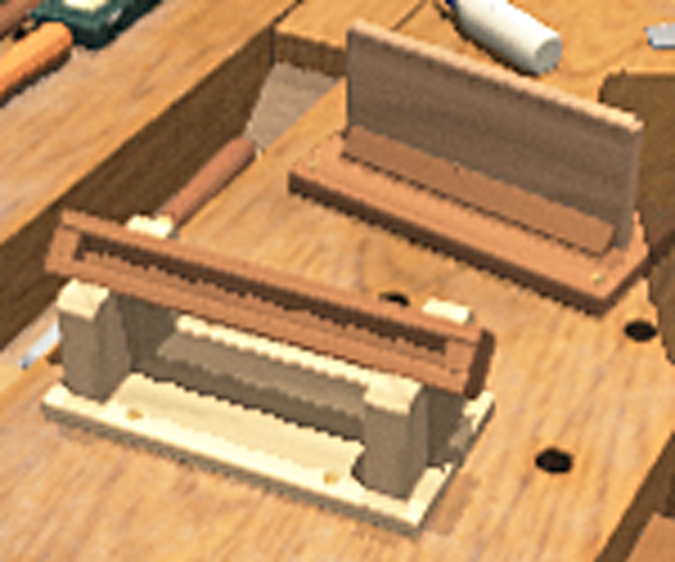

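The white strip lies flat on the bench, so it isn't an obstacle, and the groove does face up-left. The crops show the bar in line with the rests, and the panel edge is visible. 

Only a tool pointing along the groove normal can finish groove-down. So the plan has two grasps:
1. Grip the grooved face and its opposite from up-right, with the tool tilted 45° to the left.
2. Roll the bar −90° and lay it back in the V.
3. Regrip in the same pose, now on the side faces, then roll −45° and place it on the panel.

```bash
cat >> h.py <<'E'
def rect(q):
    (c,wh,a)=cv2.minAreaRect((q[:,:2]*1000).astype(np.float32))
    if wh[0]<wh[1]: a-=90; wh=wh[::-1]
    return np.round([*c,*wh,(a+90)%180-90],1)
def sel(c,lo,hi,xr,yr,X=None):
    X=cloud(c) if X is None else X
    m=(c['depth']>0)&(X[...,2]>lo)&(X[...,2]<hi)&(X[...,0]>xr[0])&(X[...,0]<xr[1])&(X[...,1]>yr[0])&(X[...,1]<yr[1])
    n,l,s,_=cv2.connectedComponentsWithStats(m.astype(np.uint8)); k=1+np.argmax(s[1:,4]); return X[l==k]
E
python3 - <<'E'
from h import *
for n in('top','side'):
    c=dict(np.load(n+'0.npz'))
    print(n,'panel',rect(sel(c,.105,.116,(.38,.65),(-.16,-.06))))
    b=sel(c,.1,.115,(.38,.68),(.07,.18)); print('ridge',rect(b),b.mean(0).round(4))
    print('plank',rect(sel(c,.008,.02,(.38,.68),(.04,.2))), 'foot',rect(sel(c,.012,.024,(.38,.68),(-.19,-.03))))
    for lab,(lo,hi) in {'bar':(.07,.115)}.items():
        X=cloud(c); d=c['depth']; col=c['color'].astype(int); brown=(col[...,0]-col[...,2]>45)&(col[...,0]<190)
        c3=dict(c); c3['depth']=np.where(brown,d,0); q=sel(c3,.075,.115,(.38,.68),(.07,.18),X); print('bar',rect(q),len(q))
E
```

```text
top panel [ 513.1 -110.4  208.4   12.4   -6.5]
ridge [532.3 121.8 247.8  18.    3.9] [0.528  0.1236 0.1045]
plank [536.5  89.1 238.   37.8   3.9] foot [ 514.1 -110.4  240.3  110.3   -6.7]
bar [533.3 124.3 250.4  52.1   3.6] 1315
side panel [ 511.9 -109.5  211.7   15.9   -7. ]
ridge [531.8 127.6 249.6  11.3   3.8] [0.5273 0.1269 0.1035]
plank [532.4 127.  231.5 110.2   4. ] foot [ 512.2 -107.5  240.9  110.8   -5.6]
bar [531.6 123.  250.1  42.8   2. ] 575
```

Call:
drive_tool --pt "0 0 0 0 0 -0.06 100" --pt "0 0 0 0.02 -0.055 -0.0 100" --pt "0 0 0 0.02 -0.055 -0.0 100" --pt "0 0 0 0.02 -0.055 0 100" --pt "0 0 0 0.02 -0.055 0 100" --pt "0 0 0 0.02 -0.055 0 100" --pt "0 0 0 0.02 -0.055 0 100"

```text
t: 0.98
position: [0.2395, -0.2074, 0.2911]
eef_rot: [[0.893, 0.45, 0.0], [0.45, -0.893, 0.0], [0.0, -0.0, -1.0]]
contact_force: [0.1, -0.0, 1.0]
gripper_width: 0.0853
```

```bash
cat >> h.py <<'E'
from scipy.spatial.transform import Rotation as Ro
def tool(yaw,tilt):
    "tool x along yaw; tilt>0: z leans to +y (left)"
    R0=np.array([[1,0,0],[0,-1,0],[0,0,-1.]])
    return Ro.from_euler('z',yaw,degrees=True).as_matrix()@R0@Ro.from_euler('x',-tilt,degrees=True).as_matrix()
def delta(p,R,rows=None):
    s=manip.get_state(); Rc=s['eef_rot']; pc=s['position']
    rv=Ro.from_matrix(Rc.T@R).as_rotvec(degrees=True)
    print('shift first (tool now) mm',(1000*Rc.T@(p-pc)).round(1),'then turn',rv.round(2),'| shift in target axes',(1000*R.T@(p-pc)).round(1),'joints',np.round(s['joints'],1))
C=np.array([.5325,.1255,.080])
E
python3 - <<'E'
from h import *
R=tool(3.9,45); print(R.round(3)); delta(C-R[:,2]*.13,R)
E
```

```text
[[ 0.998  0.048  0.048]
 [ 0.068 -0.705 -0.705]
 [ 0.     0.707 -0.707]]
shift first (tool now) mm [ 447.2 -249.9  119.2] then turn [-44.39  -8.98  21.67] | shift in target axes [ 314.9 -370.  -201.5] joints [-52.9  -2.8 121.8   0.   61.1  10.3]
```

```bash
sed -i "s/'x',-tilt/'x',tilt/" h.py
python3 - <<'E'
from h import *
R=tool(3.9,45); print(R.round(3)); delta(C-R[:,2]*.14,R)
E
```

```text
[[ 0.998  0.048 -0.048]
 [ 0.068 -0.705  0.705]
 [ 0.    -0.707 -0.707]]
shift first (tool now) mm [373.  -74.  112.1] then turn [44.38  8.98 21.67] | shift in target axes [314.9 -71.5 230. ] joints [-52.9  -2.8 121.8   0.   61.1  10.3]
```

Call:
drive_tool --pt "0 0 0 0.053 -0.0106 0.01 100" --pt "0 0 0 0.053 -0.0106 0.01 100" --pt "0 0 0 0.053 -0.0106 0.01 100" --pt "0 0 0 0.053 -0.0106 0.01 100" --pt "0 0 0 0.053 -0.0106 0.01 100" --pt "0 0 0 0.054 -0.0106 0.01 100" --pt "0 0 0 0.054 -0.0106 0.01 100" --pt "8.9 1.8 4.33 0 0 0 100" --pt "8.9 1.8 4.33 0 0 0 100" --pt "8.9 1.8 4.33 0 0 0 100" --pt "8.9 1.8 4.33 0 0 0 100" --pt "8.9 1.8 4.33 0 0 0 100"

```text
t: 2.48
position: [0.5399, 0.0249, 0.2214]
eef_rot: [[0.998, 0.046, -0.047], [0.066, -0.701, 0.71], [-0.0, -0.712, -0.702]]
contact_force: [0.7, 1.4, 0.9]
gripper_width: 0.0853
```

Run:
```python
from h import *
R=tool(3.9,45); delta(C-R[:,2]*.06,R)
c=cap('top'); save(c,'a.png')
```

```text
shift first (tool now) mm [ -0.7  29.5 111.1] then turn [-0.39 -0.07 -0.08] | shift in target axes [ -0.6  28.7 111.3] joints [-22.4  29.8 101.9  41.   76.6  43.6]
```

Call:
drive_tool --pt "0 0 0 -0.0005 0.029 0.03 100" --pt "0 0 0 0 0 0.03 100" --pt "0 0 0 0 0 0.025 100" --pt "0 0 0 0 0 0.025 100" --pt "0 0 0 0 0 0.025 100" --pt "0 0 0 0 0 0.025 100" --pt "0 0 0 0 0 0.025 100" --pt "0 0 0 0 0 0.007 100" --pt "0 0 0 0 0 0 100"

```text
t: 3.65
position: [0.5312, 0.1405, 0.0653]
eef_rot: [[0.998, 0.05, -0.049], [0.07, -0.704, 0.706], [0.0, -0.708, -0.706]]
contact_force: [0.2, 0.5, -0.6]
gripper_width: 0.0856
```

Run:
```python
from h import *
R=tool(3.9,45); delta(C+R[:,2]*.021,R)
a,b=cap('top'),cap('side')
im=np.hstack([cv2.resize(a['color'][130:250,200:320],(400,400)),cv2.resize(b['color'][170:295,180:305],(400,400))]); cv2.imwrite('pics/b.png',im[...,::-1])
```

```text
shift first (tool now) mm [ 0.3  0.3 -0.1] then turn [-0.08  0.07  0.09] | shift in target axes [ 0.3  0.3 -0.1] joints [-11.1  42.2 111.   54.7  56.9  31.4]
```

View pics/b.png

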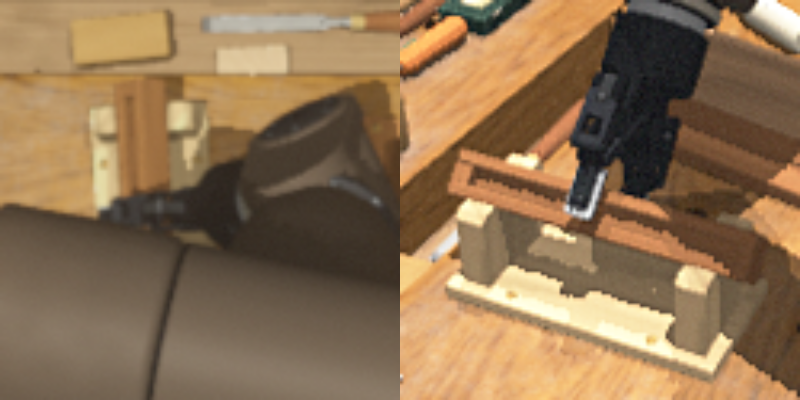

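The view shows the fingers straddling the bar at its middle, between the rests, with the upper finger over the groove. I'll grip, pause, then lift 100 mm.

Call:
drive_tool --pt "0 0 0 0 0 0 0" --pt "0 0 0 0 0 0 0" --pt "0 0 0 0 0 0 0" --pt "0 0 0 0 0 0 0" --pt "0 0 0 0 0 0 0" --pt "0 0 0 0 0 0 0" --pt "0 0 0 0 -0.0142 -0.0141 0" --pt "0 0 0 0 -0.0142 -0.0141 0" --pt "0 0 0 0 -0.0142 -0.0141 0" --pt "0 0 0 0 -0.0142 -0.0141 0" --pt "0 0 0 0 -0.0142 -0.0141 0" --pt "0 0 0 0 0 0 0" --newtons 60

```text
t: 5.25
position: [0.5314, 0.1406, 0.166]
eef_rot: [[0.998, 0.05, -0.047], [0.069, -0.704, 0.706], [0.002, -0.708, -0.706]]
contact_force: [-0.2, 0.5, -2.7]
gripper_width: 0.0354
```

Call:
drive_tool --pt "-5 0 0 0 0.0018 0 0" --pt "-10 0 0 0 0.0037 0 0" --pt "-10 0 0 0 0.0037 0 0" --pt "-10 0 0 0 0.0037 0 0" --pt "-10 0 0 0 0.0037 0 0" --pt "-10 0 0 0 0.0037 0 0" --pt "-10 0 0 0 0.0037 0 0" --pt "-10 0 0 0 0.0037 0 0" --pt "-10 0 0 0 0.0037 0 0" --pt "-5 0 0 0 0.0018 0 0" --pt "0 0 0 0 0 0 0" --pt "0 0 0 0 0 0 0"

```text
t: 6.75
position: [0.5331, 0.1107, 0.1622]
eef_rot: [[0.998, 0.05, 0.048], [0.069, -0.708, -0.703], [-0.001, 0.704, -0.71]]
contact_force: [0.1, -0.4, -1.0]
gripper_width: 0.0351
```

Run:
```python
from h import *
R=tool(3.9,-45); delta(C+R[:,2]*.021,R); print(manip.get_state()['gripper_width'])
a,b=cap('top'),cap('side')
im=np.hstack([cv2.resize(a['color'][130:250,200:320],(400,400)),cv2.resize(b['color'][130:290,160:320],(400,400))]); cv2.imwrite('pics/c.png',im[...,::-1])
```

```text
shift first (tool now) mm [  0.5 -68.3  69. ] then turn [-0.23  0.01  0.08] | shift in target axes [  0.4 -68.5  68.7] joints [ 22.8  35.8 101.1 -45.6  68.8 136. ]
0.035144860329835347
```

View pics/c.png

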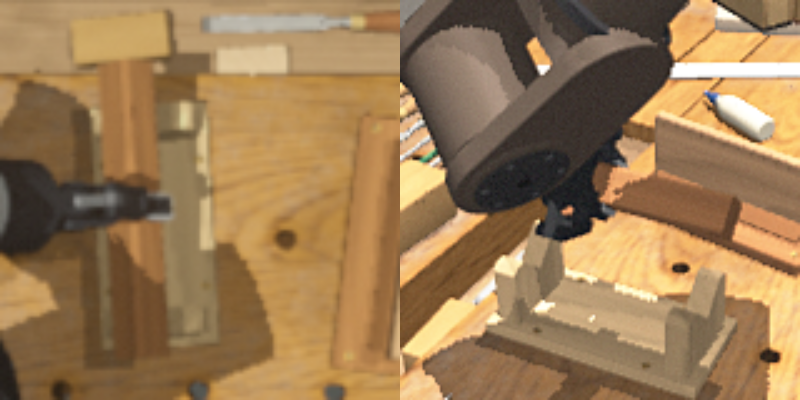

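The bar is held horizontal and rolled 90° above the rests, and no joint is near its limit. Now I'll lower it.

Call:
drive_tool --pt "0 0 0 0.0005 -0.012 0.012 0" --pt "0 0 0 0 -0.015 0.015 0" --pt "0 0 0 0 -0.015 0.015 0" --pt "0 0 0 0 -0.01 0.01 0" --pt "0 0 0 0 -0.008 0.008 0" --pt "0 0 0 0 -0.004 0.004 0" --pt "0 0 0 0 -0.002 0.002 0" --pt "0 0 0 0 0 0 0"

```text
t: 7.85
position: [0.5338, 0.1111, 0.0696]
eef_rot: [[0.998, 0.048, 0.049], [0.069, -0.707, -0.704], [0.001, 0.706, -0.708]]
contact_force: [0.4, 0.3, -1.4]
gripper_width: 0.0355
```

Run:
```python
from h import *
R=tool(3.9,-45); delta(C+R[:,2]*.021,R); s=manip.get_state();print(s['gripper_width'],s['contact_force'],s['torque'])
```

```text
shift first (tool now) mm [-0.3 -2.9  3.5] then turn [-0.11 -0.06  0.02] | shift in target axes [-0.3 -2.9  3.4] joints [ 22.8  43.9 103.3 -49.3  61.8 144.5]
0.03551688872633135 [ 0.37033468  0.32053187 -1.38816601] [ 0.54301743  0.07625356 -0.04011359]
```

Call:
drive_tool --pt "0 0 0 0 -0.0012 0.0015 0" --pt "0 0 0 0 -0.001 0.001 0" --pt "0 0 0 0 0 0 0"

```text
t: 8.22
position: [0.5339, 0.1105, 0.0667]
eef_rot: [[0.998, 0.048, 0.049], [0.069, -0.706, -0.705], [0.001, 0.707, -0.708]]
contact_force: [0.1, -3.1, 4.5]
gripper_width: 0.0352
```

Call:
drive_tool --pt "0 0 0 0 -0.0006 0.0006 0" --pt "0 0 0 0 0 0 0"

```text
t: 8.48
position: [0.534, 0.1103, 0.0665]
eef_rot: [[0.998, 0.048, 0.049], [0.069, -0.705, -0.706], [0.001, 0.707, -0.707]]
contact_force: [-0.2, -4.2, 10.9]
gripper_width: 0.0349
```

Call:
drive_tool --pt "0 0 0 0 0 0 100" --pt "0 0 0 0 0 0 100" --pt "0 0 0 0 0 0 100" --pt "0 0 0 0 0 0 100" --pt "0 0 0 0 0 -0.02 100" --pt "0 0 0 0 0 -0.03 100" --pt "0 0 0 0 0 -0.03 100" --pt "0 0 0 0 0.02 -0.04 100" --pt "0 0 0 0 0.03 -0.05 100" --pt "0 0 0 0 0.03 -0.04 100"

```text
t: 9.72
position: [0.5268, 0.2038, 0.2734]
eef_rot: [[0.998, 0.049, 0.05], [0.07, -0.708, -0.703], [0.001, 0.705, -0.71]]
contact_force: [0.6, -0.8, -0.4]
gripper_width: 0.0856
```

Run:
```python
from h import *
R=tool(3.9,45); delta(C-R[:,2]*.10,R)
X=None
a,b=cap('top'),cap('side')
for c in(a,b):
    q=sel(c,.1,.115,(.38,.68),(.07,.18)); print('ridge',rect(q),q.max(0).round(4))
    q=sel(c,.075,.115,(.38,.68),(.07,.18)); print('bar+',rect(q))
im=np.hstack([cv2.resize(a['color'][130:250,200:320],(400,400)),cv2.resize(b['color'][170:295,180:305],(400,400))]); cv2.imwrite('pics/d.png',im[...,::-1])
```

```text
shift first (tool now) mm [ -0.   19.4 192.2] then turn [ 8.979e+01 -5.000e-02  1.400e-01] | shift in target axes [  0.4 192.3 -18.7] joints [ 30.8  31.2  89.  -39.2  85.2 129.3]
ridge [520.4 126.  223.4  23.5   4.3] [0.6317 0.1416 0.1108]
bar+ [533.9 124.9 250.5  88.7   3.5]
ridge [532.5 126.8 251.1  16.2   3.7] [0.6581 0.1411 0.106 ]
bar+ [532.7 126.8 251.4  92.8   4.6]
```

View pics/d.png

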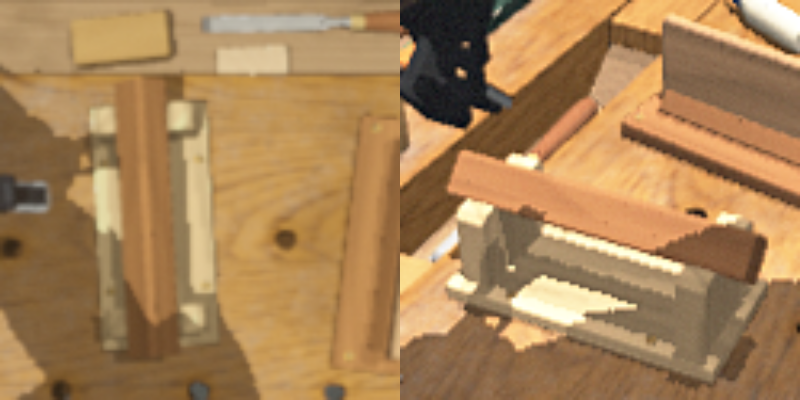

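Bar is seated in the V with a plain side face up-left and the groove down-left. Now I'll swing over to the up-right side.

Call:
drive_tool --pt "9 0 0 0 0 0 100" --pt "9 0 0 0 0 0 100" --pt "9 0 0 0 0 0 100" --pt "9 0 0 0 0 0 100" --pt "9 0 0 0 0.04 0 100" --pt "9 0 0 0 0.055 0 100" --pt "9 0 0 0 0.055 0 100" --pt "9 0 0 0 0.015 0 100" --pt "9 0 0 0 0 0 100" --pt "9 0 0 0 0 0 100" --pt "0 0 0 0 0 0 100"

```text
t: 11.2
position: [0.5387, 0.0388, 0.2622]
eef_rot: [[0.998, 0.046, -0.049], [0.067, -0.704, 0.707], [-0.002, -0.709, -0.705]]
contact_force: [0.7, -0.9, 0.5]
gripper_width: 0.0853
```

Run:
```python
from h import *
R=tool(3.9,45); delta(C-R[:,2]*.06,R)
```

```text
shift first (tool now) mm [ -0.   67.7 130.2] then turn [-0.15  0.05 -0.11] | shift in target axes [ -0.3  67.3 130.3] joints [-21.1  26.4 100.2  40.8  79.6  47.8]
```

Call:
drive_tool --pt "0 0 0 0 0.0335 0.04 100" --pt "0 0 0 0 0.034 0.045 100" --pt "0 0 0 0 0 0.045 100" --pt "0 0 0 0 0 0.025 100" --pt "0 0 0 0 0 0.025 100" --pt "0 0 0 0 0 0.02 100" --pt "0 0 0 0 0 0.011 100" --pt "0 0 0 0 0 0 100" --pt "0 0 0 0 0 0 100"

```text
t: 12.32
position: [0.532, 0.1408, 0.0669]
eef_rot: [[0.998, 0.049, -0.048], [0.069, -0.704, 0.707], [0.001, -0.708, -0.706]]
contact_force: [-0.4, 0.2, -0.0]
gripper_width: 0.0855
```

Call:
drive_tool --pt "0 0 0 0 0 0 0" --pt "0 0 0 0 0 0 0" --pt "0 0 0 0 0 0 0" --pt "0 0 0 0 0 0 0" --pt "0 0 0 0 0 0 0" --pt "0 0 0 0 0 0 0" --pt "0 0 0 0 0 0 0" --newtons 60

```text
t: 13.2
position: [0.5319, 0.1406, 0.0666]
eef_rot: [[0.998, 0.049, -0.048], [0.068, -0.704, 0.706], [0.001, -0.708, -0.706]]
contact_force: [-0.8, -5.4, 3.5]
gripper_width: 0.0354
```

Run:
```python
from h import *
R=tool(3.9,45); delta(C+R[:,2]*.021,R); s=manip.get_state();print(s['gripper_width'],s['contact_force'],s['torque'])
```

```text
shift first (tool now) mm [-0.4  1.2  0.8] then turn [-0.08 -0.01  0.05] | shift in target axes [-0.4  1.2  0.8] joints [-11.1  42.1 110.9  54.7  56.9  31.6]
0.0354212484395037 [-0.75404848 -5.39416563  3.48743012] [-0.66473458  0.12001218  0.08355334]
```

Call:
drive_tool --pt "0 0 0 0 -0.0071 -0.0071 0" --pt "0 0 0 0 -0.0142 -0.0141 0" --pt "0 0 0 0 -0.0142 -0.0141 0" --pt "0 0 0 0 -0.0212 -0.0212 0" --pt "0 0 0 0 -0.0212 -0.0212 0" --pt "0 0 0 0 -0.0212 -0.0212 0" --pt "-9 0 0 0 0 0 0" --pt "-9 0 0 0 0 0 0" --pt "-9 0 0 0 0 0 0" --pt "-9 0 0 0 0 0 0" --pt "-9 0 0 0 0 0 0" --pt "0 0 0 0 0 0 0"

```text
t: 14.7
position: [0.531, 0.1427, 0.2069]
eef_rot: [[0.997, 0.072, 0.0], [0.072, -0.997, 0.002], [0.0, -0.002, -1.0]]
contact_force: [0.8, 0.5, -2.2]
gripper_width: 0.0348
```

Run:
```python
from h import *
R=tool(-6.7,0); delta(np.array([.513,-.110,.19]),R); print(manip.get_state()['gripper_width'])
```

```text
shift first (tool now) mm [-36.1 250.7  16.5] then turn [-1.100e-01 -1.000e-02  1.081e+01] | shift in target axes [ 11.6 253.   16.9] joints [8.100e+00 2.360e+01 1.016e+02 1.000e-01 5.470e+01 9.390e+01]
0.034759858779073054
```

Call:
drive_tool --pt "0 0 0 -0.003 0.021 0 0" --pt "0 0 0 -0.006 0.042 0 0" --pt "0 0 0 -0.006 0.042 0 0" --pt "0 0 0 -0.006 0.042 0 0" --pt "0 0 0 -0.006 0.042 0 0" --pt "0 0 0 -0.006 0.042 0 0" --pt "0 0 5.4 -0.003 0.02 0 0" --pt "0 0 5.4 0 0 0 0" --pt "0 0 0 0 0 0.016 0" --pt "0 0 0 0 0 0 0" --pt "0 0 0 0 0 0 0"

```text
t: 16.08
position: [0.513, -0.1121, 0.1903]
eef_rot: [[0.993, -0.12, 0.0], [-0.12, -0.993, 0.003], [-0.0, -0.003, -1.0]]
contact_force: [0.5, 0.2, -4.0]
gripper_width: 0.0355
```

Run:
```python
from h import *
R=tool(-6.7,0); delta(np.array([.513,-.110,.19]),R); print(manip.get_state()['gripper_width'])
a,b=cap('top'),cap('side')
for n,c in(('top',a),('side',b)):
    np.savez(n+'1.npz',**{k:c[k] for k in('color','depth','R','p','f','cx','cy')})
    X=cloud(c); col=c['color'].astype(int); br=(col[...,0]-col[...,2]>35)&(c['depth']>0)&(X[...,2]>.175)&(X[...,2]<.25)&(X[...,0]>.35)&(X[...,0]<.68)&(abs(X[...,1]+.11)<.07)
    q=X[br]; print(n,len(q),rect(q),q.min(0).round(3),q.max(0).round(3), np.median(q[:,2]))
im=np.hstack([cv2.resize(a['color'][130:270,250:390],(400,400)),cv2.resize(b['color'][130:250,220:340],(400,400))]); cv2.imwrite('pics/e.png',im[...,::-1])
```

```text
shift first (tool now) mm [-0.2 -2.1  0.3] then turn [-0.18  0.   -0.18] | shift in target axes [-0.2 -2.1  0.3] joints [-19.6  22.9 106.    0.2  51.1  77.1]
0.03545181397305181
top 221 [ 614.4 -122.6   48.4   36.1   -5.7] [ 0.589 -0.142  0.194] [ 0.639 -0.104  0.239] 0.22994607748403584
side 1306 [ 513.5 -121.7  255.4   79.6   -2.9] [ 0.386 -0.161  0.191] [ 0.642 -0.076  0.249] 0.2201359330556472
```

View pics/e.png

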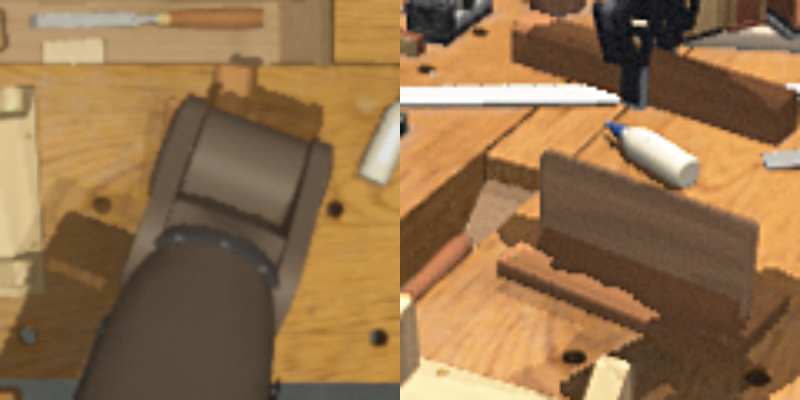

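Only the bar's far end shows in the top view, at about x = 0.614–0.639. It puts the bar axis at y ≈ −0.111 with its middle at x ≈ 0.513, and the panel is at (0.513, −0.110). I'll nudge it 1.5 mm left and go down.

Call:
drive_tool --pt "-0.2 0 -0.2 0 -0.0015 0.01 0" --pt "0 0 0 0 0 0.02 0" --pt "0 0 0 0 0 0.02 0" --pt "0 0 0 0 0 0.015 0" --pt "0 0 0 0 0 0.008 0" --pt "0 0 0 0 0 0.003 0" --pt "0 0 0 0 0 0 0" --pt "0 0 0 0 0 0 0"

```text
t: 17.18
position: [0.5134, -0.1105, 0.1144]
eef_rot: [[0.993, -0.116, 0.0], [-0.116, -0.993, -0.002], [0.001, 0.002, -1.0]]
contact_force: [0.7, 1.1, -2.8]
gripper_width: 0.0352
```

Run:
```python
from h import *
R=tool(-6.8,0); delta(np.array([.513,-.110,.096]),R)
b=cap('side'); a=cap('top'); save(b,'f0.png')
X=cloud(b)
im=cv2.resize(b['color'][140:240,235:345],None,fx=7,fy=5.8,interpolation=cv2.INTER_CUBIC); cv2.imwrite('pics/f.png',im[...,::-1])
```

```text
shift first (tool now) mm [-0.5 -0.5 18.4] then turn [ 0.1  -0.04  0.15] | shift in target axes [-0.4 -0.5 18.4] joints [-1.930e+01  2.910e+01  1.102e+02 -1.000e-01  4.060e+01  7.740e+01]
```

View pics/f.png

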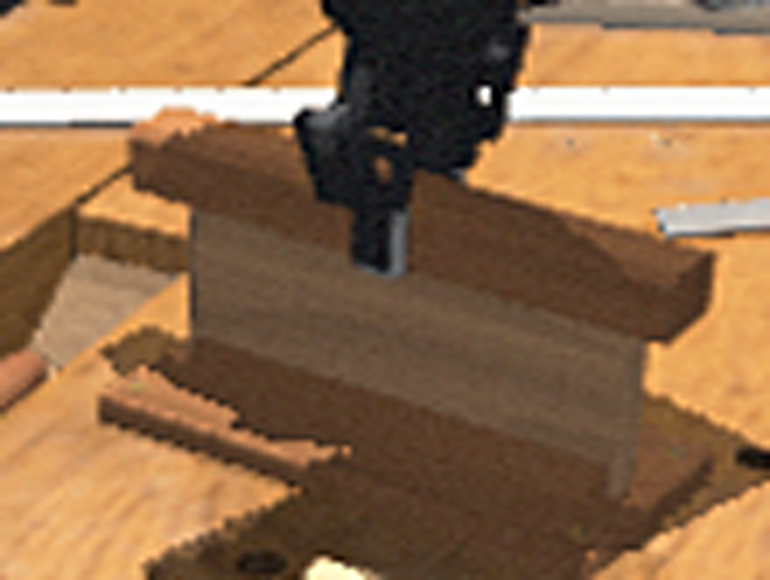

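The bar sits just above the panel edge, in line with it, with both ends overhanging about equally. Next I'll lower it slowly and watch the force.

Call:
drive_tool --pt "0 0 0 0 0 0.003 0" --pt "0 0 0 0 0 0.003 0" --pt "0 0 0 0 0 0.003 0" --pt "0 0 0 0 0 0 0" --pt "0 0 0 0 0 0 0"

```text
t: 17.9
position: [0.5132, -0.1105, 0.1049]
eef_rot: [[0.993, -0.116, -0.0], [-0.116, -0.993, -0.002], [-0.0, 0.002, -1.0]]
contact_force: [-0.1, -0.4, -2.2]
gripper_width: 0.0354
```

Call:
drive_tool --pt "0 0 0 0 0 0.002 0" --pt "0 0 0 0 0 0.002 0" --pt "0 0 0 0 0 0 0" --pt "0 0 0 0 0 0 0"

```text
t: 18.4
position: [0.5131, -0.1105, 0.1009]
eef_rot: [[0.993, -0.116, -0.001], [-0.116, -0.993, -0.002], [-0.0, 0.002, -1.0]]
contact_force: [-0.3, 0.3, -2.1]
gripper_width: 0.0352
```

Call:
drive_tool --pt "0 0 0 0 0 0.002 0" --pt "0 0 0 0 0 0.001 0" --pt "0 0 0 0 0 0 0" --pt "0 0 0 0 0 0 0"

```text
t: 18.9
position: [0.5132, -0.1105, 0.098]
eef_rot: [[0.993, -0.116, -0.0], [-0.116, -0.993, -0.002], [-0.0, 0.002, -1.0]]
contact_force: [-1.2, -1.0, -3.0]
gripper_width: 0.0354
```

Call:
drive_tool --pt "0 0 0 0 0 0.001 0" --pt "0 0 0 0 0 0 0" --pt "0 0 0 0 0 0 0"

```text
t: 19.27
position: [0.5132, -0.1105, 0.0969]
eef_rot: [[0.993, -0.116, -0.0], [-0.116, -0.993, -0.002], [-0.0, 0.002, -1.0]]
contact_force: [0.5, -1.1, -2.8]
gripper_width: 0.0351
```

Call:
drive_tool --pt "0 0 0 0 0 0.0007 0" --pt "0 0 0 0 0 0 0" --pt "0 0 0 0 0 0.0007 0" --pt "0 0 0 0 0 0 0"

```text
t: 19.77
position: [0.5132, -0.1105, 0.0955]
eef_rot: [[0.993, -0.116, -0.0], [-0.116, -0.993, -0.002], [-0.0, 0.002, -1.0]]
contact_force: [0.1, -1.2, -2.6]
gripper_width: 0.0349
```

Call:
drive_tool --pt "0 0 0 0 0 0.0007 0" --pt "0 0 0 0 0 0 0" --pt "0 0 0 0 0 0.0007 0" --pt "0 0 0 0 0 0 0"

```text
t: 20.27
position: [0.5132, -0.1105, 0.0946]
eef_rot: [[0.993, -0.116, -0.0], [-0.116, -0.993, -0.002], [0.0, 0.002, -1.0]]
contact_force: [-1.5, -0.3, 6.2]
gripper_width: 0.0354
```

A vertical force of about 9 N came on at the expected depth, so the bar is home. I'll release and back off upward.

Call:
drive_tool --pt "0 0 0 0 0 0 100" --pt "0 0 0 0 0 0 100" --pt "0 0 0 0 0 0 100" --pt "0 0 0 0 0 0 100" --pt "0 0 0 0 0 0 100" --pt "0 0 0 0 0 -0.02 100" --pt "0 0 0 0 0 -0.05 100" --pt "0 0 0 0 0 -0.06 100" --pt "0 0 0 -0.03 0 -0.05 100" --pt "0 0 0 -0.06 0 -0.02 100" --pt "0 0 0 -0.06 0 0 100"

```text
t: 21.65
position: [0.3637, -0.0927, 0.2951]
eef_rot: [[0.993, -0.115, 0.002], [-0.115, -0.993, -0.003], [0.002, 0.003, -1.0]]
contact_force: [0.2, -0.4, 0.8]
gripper_width: 0.0855
```

Call:
drive_tool --pt "0 0 0 -0.03 0.05 0 100" --pt "0 0 0 -0.0 0.06 0 100" --pt "0 0 0 0.0 0.06 0 100" --pt "0 0 0 0 0.06 0 100" --pt "0 0 0 0 0.06 0 100" --pt "0 0 0 0 0 0 100" --pt "0 0 0 0 0 0 100"

```text
t: 22.52
position: [0.3013, -0.3771, 0.2941]
eef_rot: [[0.993, -0.116, -0.001], [-0.116, -0.993, -0.001], [-0.001, 0.001, -1.0]]
contact_force: [-0.8, -0.2, -0.4]
gripper_width: 0.085
```

Run:
```python
from h import *
a,b=cap('top'),cap('side')
for c in(a,b):
    q=sel(c,.122,.145,(.35,.68),(-.18,-.05)); print('bar top',rect(q),np.median(q[:,2]).round(4)); 
    A=np.c_[q[:,:2]-q[:,:2].mean(0),np.ones(len(q))]; print('plane slopes',np.linalg.lstsq(A,q[:,2],rcond=None)[0].round(4))
im=np.hstack([cv2.resize(a['color'][140:260,270:390],(400,400)),cv2.resize(b['color'][140:250,235:345],(400,400))]); cv2.imwrite('pics/g.png',im[...,::-1])
```

```text
bar top [ 514.7 -109.1  250.3   36.3   -6.7] 0.1342
plane slopes [ 0.0006 -0.0178  0.1341]
bar top [ 513.7 -107.   251.7   37.2   -6.4] 0.1342
plane slopes [-0.0235 -0.2253  0.1324]
```

View pics/g.png

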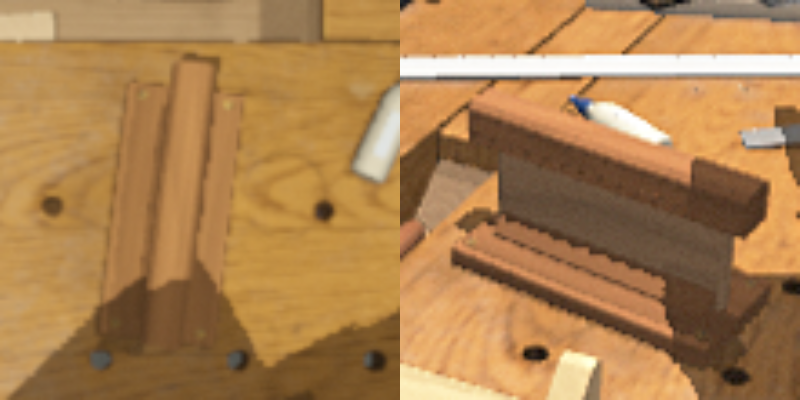

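The bar's top is at 0.134 m, which is the height for fully home. It is level, in line with the edge at −6.7°, and centred within about 2 mm, so I'll hand in.

```bash
python3 -c "
from cell import manip; print(manip.sign_off())"
```

```text
the job is handed in; nothing more can be done
None
```

The capping is on the panel, groove down and fully home by my last measurements. I handed the job in at about 22.6 s; sign-off gives no verdict, so I can't confirm the judged result.

I gripped the capping by its grooved face and the opposite one, rolled it 90° and laid it back in the V rests. Then I regripped it by its side faces, rolled it the last 45°, lowered it onto the edge until it touched lightly (about 9 N), let go and backed off.

**Last checks:**
- **Height:** the top face is at z = 0.134 m in both views, exactly the height for fully home.
- **Alignment:** its yaw is −6.7° by the top view and −6.4° by the side view, against −6.5° to −7.0° for the panel.
- **Centring:** by the top view the centre is within about 2 mm of the edge's middle, both lengthwise and sideways. The side view put it about 2.5 mm off sideways, but that fit also caught the side face.
- **Tilt:** about 0.02 rad by the top view. The side view's slope came out much larger; I discounted it because that fit mixed in the side face.
- **Other objects:** the arm stayed well clear of the hammer, glue bottle and try square. I did not measure their positions again at the end.

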